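Hang the loose padlock on the free hook of the padlock carousel

TASK

Turn the padlock carousel until its one free hook is at the front and the carousel rests against its stop, then hang the loose padlock on that hook by its shackle, pressing it down past the spring catch until it snaps in at the bottom of the hook. Go gently, by feel: push on the carousel with no more than about 15 N, whether turning it or pressing the padlock in. Leave the carousel at its stop and the padlock hanging freely, and do not disturb the other things on the bench.

Things in the scene. Friction and masses are not known exactly. Their poses are not given: they have to be found in the camera images.
- stand: Padlock carousel, fixed: round grey foot 148 mm wide, thin column, turning hub (40 mm wide, top 12 mm above the arms) with four flat arms 90 deg apart, each ending in a hook 87 mm from the axis. Three hooks carry padlocks like the loose one (fixed there, undersides 95 mm above the bench), one is free. Origin: column axis at bench level; x points to the back, the front is the -x side (steel tab on the foot).
- carousel (a joint): Angle (rad) left to turn: 0 = against the firm stop, free hook exactly at the stand's front (-x). Grows counter-clockwise seen from above: at 1.57 the free hook is at the stand's -y side. Starts between 0.8 and 2.6, so turn it clockwise seen from above. Friction about 0.15 N m; it stays where it is left.
- push_point (a point): Point on the free arm, 45 mm from the column axis, where it can be pushed round from the side. The arm is 9 mm wide, 4 mm thick (this point is in mid-thickness, upper face 160 mm above the bench) and bare from 20 to 65 mm from the axis. x points inward to the column, z up. Room: a wall pillar stands at the right, beyond world x = 0.60 and y < -0.17.
- hook_seat (a point): Middle of the bottom of the free hook's slot, 73.5 mm from the axis, 160 mm above the bench unloaded; x points inward to the column, z up. Bottom 4 mm thick, 7 mm wide. Inner cheek: 4 mm inward, 12 mm high. Lip: 9 to 13 mm outward, 13.5 mm high, 10 mm wide. The shackle bar lies across the arm in this slot. The arm is springy and sags by many millimetres under a firm push down.
- catch_edge (a point): Inner edge, at rest, of the spring-loaded steel catch: a nose with 45 deg faces, from the lip, that covers the outer half of the slot; edge right above hook_seat by 7.8 mm, nose top 13.3 mm above hook_seat. It retracts outward. The bar must be pressed down past it, 8 to 12 N, aimed at hook_seat or 1 mm inward. While it holds, the arm sags away; when it yields, the arm springs up and the push drops sharply: seated.
- padlock_mid (a point): Loose padlock, 0.10 to 0.20 kg, upright on the bench; this point is half-way up, 36 mm above its underside. Body 20 mm deep (x), 38 wide (y), 38 high, its top 2 mm above this point; shackle of 6 mm bar in the y-z plane, 34 mm wide outside, 22 inside, crown 35 mm above this point. Front and back alike. Grip the body's 38 mm width about 6 mm below this point, shackle between the fingers.
- shackle_top (a point): Middle of the underside of the shackle's straight top bar, 29 mm above padlock_mid; 27 mm clear below it down to the body's top. When hung it lies on hook_seat.
- tape_roll: Bystander: roll of black tape, 72 mm across, 18 mm high, flat on the bench; origin at the underside.
- pliers: Bystander: pliers 160 mm long lying on the bench; origin at the underside.
- relay: Bystander: small relay, 29x23x36 mm, standing on the bench; origin at the underside.
Things that resemble listed ones, but are neither listed nor needed, are in the scene too. Leave any green or orange look-alike of the part that bears padlock_mid alone.

How it is judged:
By the outcome, as a careful person would: the job done as asked, in the order asked, and still so for the second after the job is handed in, with the robot touching nothing.
It also fails if it takes over 69 s, if anything falls off the work surface, if the arm or the gripper's body presses on something with over 40 N, if the wrist force passes 120 N, or if a joint passes its speed limit or range.

ROBOT

A 6-joint arm with a two-finger parallel gripper is mounted at the origin on a cart in front of the work surface, level with it; the furniture and walls round the work are solid. World frame = base frame: x ahead of the robot, y to its left, z up, the work surface at z = 0. Lengths are in m, angles in rad, forces in N, time in s.
With the tool pointing down it reaches from about 0.375 to 0.975 m from the base axis. Payload 3.8 kg.
Tool frame: the origin (TCP) lies where the fingers leave the gripper's body, on its centre line; the fingertips stand 73 mm ahead of it and the grasp point (between the pads) lies 54 mm ahead of it; z points along the fingers, y is the line along which they close (so a half turn about z gives the same grasp; the last joint's range is limited). The gripper opens to 85 mm and grips with 20 to 120 N. Pads are 22 mm wide; open, the fingers measure 114 mm over their backs; the gripper's body (76 mm by 85 mm) begins 54 mm behind the grasp point. The pads swing forward as they close: fully open they stand 13 mm farther back than shut.
Start: joints at [-1.203, 0.264, 1.604, -0, 1.274, -0.037], TCP at [0.266, -0.62, 0.304] pointing down, gripper open.
Joint ranges: [-2.63, 2.63], [-0.94, 2.18], [0.31, 2.57], [-1.31, 4.45], [0, 2.66], [-2.55, 2.55]. Speed limits (rad/s): [2.57, 2.57, 3.14, 3.14, 3.14, 3.14].

INTERFACE

Orientations are given as a rotation vector (axis times angle).
In Python, from workcell import read_state, viewer, bot gives the robot as it stands.
- The arm moves only by the tool jog_arm, never from a script. Its argument "increments" is a list that holds one entry, the list of rows, each a list of 7 numbers: the shift along the tool's x, y, z in units of 30 mm (1.0 is 30 mm), then the turn, a rotation vector about the tool's x, y, z in units of 6 degrees (1.0 is 6 degrees), then the opening, from -1 (shut) to 1 (fully open). A call has exactly 5 rows; each row shifts and turns the commanded pose from where the row before left it, along the tool's axes as they then stand; what a row does not reach is not made up. A row lasts 1/12 s, in which the tool goes at most 41.7 mm and 7.16 degrees, less where a joint would pass 70% of its speed; a pose out of reach is approached as far as the arm can. A call is refused whole if a number of a shift passes 1 or a number of a turn 1, either way. A call with a gripper value outside its range is refused whole. The fingers move at their own pace and stop on an object; "force" is the grip in N (left out, the last holds). Time passes only in rows, so rows that do not move let the fingers close, or fill a call up. It gives the time, the measured TCP pose, the force, the opening and the grip force at its end, in the units of the state.
- read_state(): the state, without advancing time (a new reading comes with each control period).
- viewer.read_camera(name): name is "scene" or "top"; returns (picture, depth): 420x560x3 uint8, blue, green, red; 420x560 float32, m along the optical axis (not along the pixel's ray), 0 where there is no reading.
- viewer.camera_params(name): a dict with "fx", "fy", "cx", "cy" (pixels), "R" (3x3) and "t" (3): a world point X has camera coordinates R X + t. Camera axes: x right, y down, z forward; pixel columns grow to the right and rows downward; lengths in m; the calibration is good to about 2 mm. A picture is of the moment at which its call begins. camera_params takes no time and is no camera call.
- bot.finish_job(): hands the job in; it is judged then, once.
The state is a dict: "time": time; "q": joint angles; "joint_vel": joint speeds; "joint_torque": joint torques, N m; "tool_pos": TCP position; "tcp_rot": TCP orientation; "wrist_force": force on the tool from outside, world axes, zero at the start; "torque": the same for the moment, N m; "width": opening from 0.0 (shut) to 1.0 (fully open); "grip_force": force on a finger pad.
Only numpy, scipy, OpenCV 4.12 (cv2) and the standard library are available. Lean on these libraries where they do the work, as an engineer would, in place of code of your own. Each camera call takes 0.05 s, during which the arm holds its last target. There are 200 camera calls.

## Working session

There is one attempt and no reset: what is moved stays moved. The work goes in short steps, Python scripts to look and compute and a tool call to move; the robot and the scene stay as the last step left them, time stands still between calls to the robot, and variables do not carry over. Pictures are saved under pics/ and viewed, at most 10 in all, crops included, and the job is handed in when it is done.

Besides the shell and the picture viewer there is one more tool, called after "Call:" as name([rows], argument=value, ...), one row to a line, values as JSON. jog_arm: Moves the arm, as the interface text tells. Its arguments: {"type":"object","properties":{"increments":{"type":"array","items":{"type":"array","items":{"type":"array","items":{"type":"number"}}}},"force":{"type":"number"}},"required":["increments"]}

```bash
mkdir -p pics
cat > h.py <<'E'
import numpy as np, cv2
from workcell import read_state, viewer, bot
from scipy.spatial.transform import Rotation as Ro
def cloud(name):
    im,d=viewer.read_camera(name); p=viewer.camera_params(name)
    v,u=np.mgrid[:d.shape[0],:d.shape[1]]
    c=np.stack([(u-p['cx'])/p['fx']*d,(v-p['cy'])/p['fy']*d,d],-1)
    W=(c-np.array(p['t']))@np.array(p['R'])
    W[d==0]=np.nan
    return im,W
def proj(name,X):
    p=viewer.camera_params(name); c=np.array(p['R'])@np.array(X)+p['t']
    return c[0]/c[2]*p['fx']+p['cx'],c[1]/c[2]*p['fy']+p['cy']
E
python3 - <<'E'
from h import *
for n in('scene','top'):
    im,W=cloud(n); cv2.imwrite(f'pics/{n}0.png',im); np.save(f'{n}0.npy',W)
    p=viewer.camera_params(n); print(n,-np.array(p['R']).T@p['t'],p['fx'],np.nanmin(W[...,2]))
print(read_state())
E
```

```text
scene [-0.16362488  0.64903504  0.78981707] 536.9074528685122 -0.7650379705754633
top [0.33143179 0.06513062 1.23917425] 463.3968104308822 -0.7605555519287707
{'time': 0.1, 'q': array([-1.20291929e+00,  2.64706868e-01,  1.60528024e+00, -1.08465796e-06,
        1.27370384e+00, -3.68964142e-02]), 'joint_vel': array([-0.00066252, -0.00146316, -0.00557649, -0.0003469 ,  0.00061491,
        0.00025574]), 'joint_torque': array([-6.85571536e-05, -5.16707003e+01, -3.68590450e+01, -8.42995540e-07,
        6.30486145e-03, -1.75312454e-05]), 'tool_pos': array([ 0.26563139, -0.61995874,  0.30264368]), 'tcp_rot': array([-3.07544418e+00, -6.31069493e-01,  5.44215687e-04]), 'wrist_force': array([-0.5110773 , -0.50536356,  0.56390261]), 'torque': array([ 0.02827054, -0.01479484,  0.00330756]), 'grip_force': 0.0, 'width': 0.9979019412467168}
```

View pics/scene0.png

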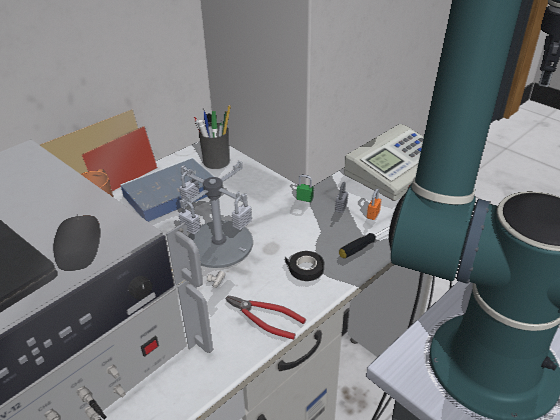

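View pics/top0.png

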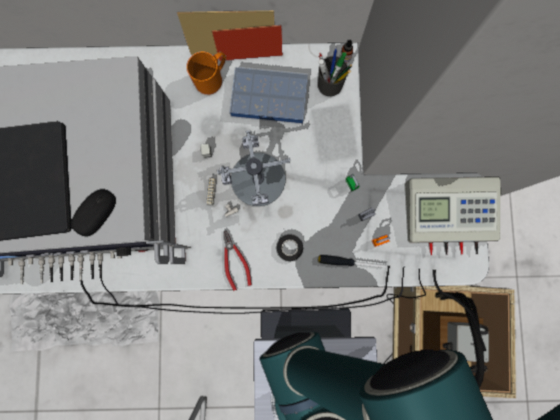

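The scene view shows the carousel with its hub at scene (212,185) and top (254,167). Candidates for the loose padlock are green at scene (303,187)/top (352,183), orange at (373,207)/(381,240), and grey at (341,197)/(366,214). The grey one fits the description, since green and orange are look-alikes. I'll check it in a close crop together with the carousel.

Run:
```python
from h import *
t=cv2.imread('pics/top0.png');s=cv2.imread('pics/scene0.png')
a=cv2.resize(t[115:255,190:400],None,fx=3.8,fy=3.8,interpolation=2)[:532]
cv2.imwrite('pics/c1.png',a)
b=cv2.resize(s[150:260,170:390],(800,400),interpolation=2)
cv2.imwrite('pics/c2.png',b)
W=np.load('top0.npy')
for uv in [(254,167),(300,126),(366,214),(370,211),(362,216),(258,190),(290,246),(430,220)]: print(uv,W[uv[1],uv[0]].round(3))
# points at hub height
m=(abs(W[...,2]-.172)<.006)&(W[...,0]>.5)&(W[...,1]<.25)
v,u=np.where(m);print(W[m].mean(0),m.sum())
m=(W[...,2]>.14)&(W[...,2]<.19)&(W[...,0]>.45)&(W[...,1]<.3)&(W[...,1]>0.05)
np.set_printoptions(suppress=True)
print(np.c_[np.where(m)[1],np.where(m)[0],W[m].round(3)][::6])
```

```text
(254, 167) [0.568 0.14  0.172]
(300, 126) [ 0.72   0.025 -0.002]
(366, 214) [nan nan nan]
(370, 211) [ 0.471 -0.147  0.069]
(362, 216) [ 0.462 -0.13   0.044]
(258, 190) [0.515 0.132 0.161]
(290, 246) [0.389 0.058 0.001]
(430, 220) [ 0.447 -0.303  0.053]
[ 0.7805034  -0.01258774  0.17116477] 1218
[[188.      3.      0.973   0.296   0.189]
 [267.      3.      0.971   0.105   0.188]
 [282.      3.      0.971   0.068   0.186]
 ...
 [259.    198.      0.495   0.13    0.168]
 [259.    199.      0.492   0.129   0.172]
 [261.    200.      0.49    0.125   0.167]]
```

View pics/c1.png

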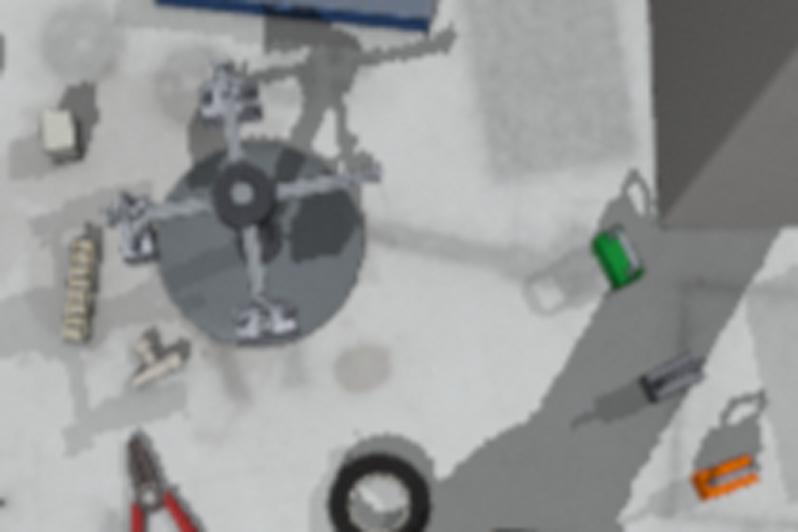

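View pics/c2.png

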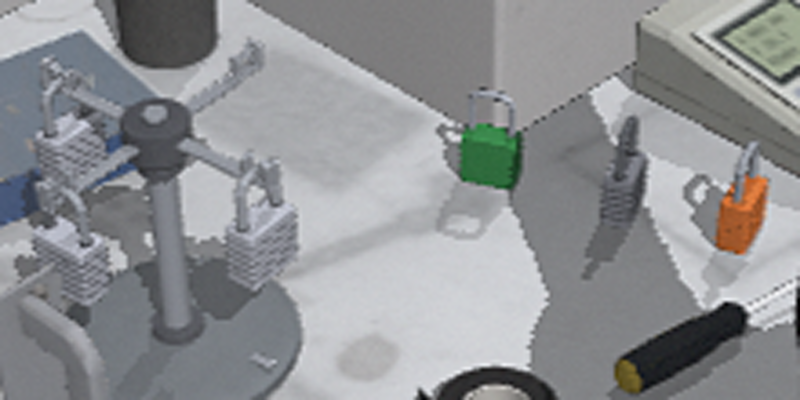

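Crop 1 shows the free arm pointing right with its hook at crop (370,173), and the grey padlock at crop (670,375). In crop 2 the tab on the foot is at (263,362), the free hook at (250,55), and the grey padlock edge-on at (622,175). The grey one is chosen.

Run:
```python
from h import *
np.set_printoptions(suppress=True,precision=4)
T=np.load('top0.npy');S=np.load('scene0.npy')
for n,W in(('top',T),('scene',S)):
    print(n)
    near=np.hypot(W[...,0]-.568,W[...,1]-.135)
    m=(near<.05)&(W[...,2]>.167)&(W[...,2]<.18); q=W[m]
    q=q[np.hypot(*(q[:,:2]-[.568,.138]).T)<.03]
    (x,y),r=cv2.minEnclosingCircle(q[:,:2].astype(np.float32)); print('hub',x,y,r,q[:,2].mean(),len(q))
    m=(near<.12)&(W[...,2]>.002)&(W[...,2]<.02); q=W[m]; (x,y),r=cv2.minEnclosingCircle(q[:,:2].astype(np.float32)); print('foot',x,y,r,np.median(q[:,2]),len(q))
    m=(near<.12)&(W[...,2]>.14)&(W[...,2]<.185)&(W[...,1]<.115)&(W[...,0]>.55); q=W[m]
    print('arm',len(q));print(q[np.argsort(q[:,1])][::4])
    m=(np.hypot(W[...,0]-.468,W[...,1]+.14)<.04)&(W[...,2]>.006)&(W[...,2]<.09); q=W[m]
    b=q[(q[:,2]<.036)];s=q[q[:,2]>.045]
    for k,a in(('all',q),('body',b),('shackle',s)):
        if len(a)>4:
            c,sz,an=cv2.minAreaRect(a[:,:2].astype(np.float32)); print(k,len(a),c,sz,an,a[:,2].max())
            xy=a[:,:2]-a[:,:2].mean(0);w,V=np.linalg.eigh(xy.T@xy);print('  pca',np.degrees(np.arctan2(*V[::-1,1])),np.sqrt(w/len(a)))
# tab
im=cv2.imread('pics/scene0.png')
print(S[250,242],S[249,240],S[251,244])
p=viewer.camera_params('scene');
a=cv2.cvtColor(im,cv2.COLOR_BGR2GRAY)[242:258,234:252];print(a)
for n in('scene','top'):print(proj(n,[.568,.138,.008]))
```

```text
top
hub 0.5723008513450623 0.1429985761642456 0.02011416293680668 0.1698481697229072 179
foot 0.5678355693817139 0.1348785161972046 0.11993635445833206 0.010552187963436474 2649
arm 100
[[0.5886 0.0578 0.1701]
 [0.5808 0.0579 0.1725]
 [0.5828 0.0602 0.1743]
 [0.5835 0.0626 0.1716]
 [0.5827 0.0649 0.175 ]
 [0.5842 0.0673 0.1688]
 [0.5843 0.0697 0.1687]
 [0.5839 0.0721 0.1604]
 [0.5802 0.0745 0.1658]
 [0.5794 0.0768 0.1694]
 [0.5814 0.0793 0.161 ]
 [0.5792 0.0817 0.1601]
 [0.5819 0.0841 0.1593]
 [0.5796 0.0865 0.1589]
 [0.5791 0.0888 0.1611]
 [0.5795 0.0912 0.1596]
 [0.5799 0.0937 0.1582]
 [0.5819 0.096  0.1603]
 [0.5795 0.0984 0.1604]
 [0.5773 0.1008 0.1595]
 [0.5772 0.1032 0.16  ]
 [0.5798 0.1055 0.1595]
 [0.5772 0.1079 0.1605]
 [0.5824 0.1103 0.159 ]
 [0.5746 0.1126 0.1613]]
all 149 (0.4583858847618103, -0.14392796158790588) (0.048087749630212784, 0.06542554497718811) 40.30158615112305 0.07477090409502585
  pca 112.83343117512717 [0.0084 0.0125]
body 50 (0.4583858847618103, -0.14392796158790588) (0.048087749630212784, 0.06542554497718811) 40.30158615112305 0.035910493337481225
  pca
[... 2417 characters left out ...]
6  97 120 163 149 112 127 131 127  93 105 178]
 [128 124 125 126 122 123 125 120 106 111 114 129 133 132 113  81 130 199]
 [128 126 126 124 125 126 125 128 123 110 114 132 133 119  86 122 194 191]
 [125 124 125 126 127 126 126 128 128 132 132 133 123  93 103 165 187 184]
 [125 124 126 127 126 132 130 131 133 133 133 120  91  91 134 180 180 183]
 [126 125 127 126 127 129 130 133 133 133 122  94  89 126 181 177 176 176]
 [122 124 127 127 127 132 132 134 134 117  92  90 115 159 179 176 172 170]
 [125 127 126 130 129 131 133 128 117  92  97 131 166 183 182 177 176 173]]
(np.float64(221.95035253486208), np.float64(241.1426652774877))
(np.float64(259.28071710572846), np.float64(180.0638928112907))
```

```bash
cat >> h.py <<'E'
C=np.array([.5713,.1432]) 
def R(): return Ro.from_rotvec(read_state()['tcp_rot'])
def steps(target,yaw_y=None):
    """shift in tool axes (30 mm units) and turn about tool z (6 deg units) to bring tool y to heading yaw_y (deg), downpointing"""
    s=read_state();r=R();M=r.as_matrix()
    d=M.T@(np.array(target)-s['tool_pos'])/.03
    y=np.degrees(np.arctan2(M[1,1],M[0,1]))
    out=dict(pos=s['tool_pos'].round(4),shift=d.round(2),yawy=round(y,1),z=M[:,2].round(4),F=s['wrist_force'].round(1),q=s['q'].round(2),t=round(s['time'],2))
    if yaw_y is not None: out['rz']=round(-((yaw_y-y+90)%180-90)/6,2)
    return out
E
python3 - <<'E'
from h import *
np.set_printoptions(suppress=True,precision=4)
p=viewer.camera_params('scene')
def ray(u,v,z):
    Rm=np.array(p['R']);o=-Rm.T@p['t'];d=Rm.T@[(u-p['cx'])/p['fx'],(v-p['cy'])/p['fy'],1]
    return (o+d*(z-o[2])/d[2])
for uv in[(239,248.2),(245,249.2),(242,249)]:
    for z in(.011,.015): 
        w=ray(*uv,z);print(uv,w,np.degrees(np.arctan2(*(w[:2]-C)[::-1])))
# foot circle: points on foot top
S=np.load('scene0.npy');T=np.load('top0.npy')
for W in(S,T):
    m=(np.hypot(W[...,0]-.5713,W[...,1]-.1432)<.09)&(W[...,2]>.006)&(W[...,2]<.016)
    q=W[m];a=np.degrees(np.arctan2(q[:,1]-C[1],q[:,0]-C[0]));r=np.hypot(*(q[:,:2]-C).T)
    for lo in range(-180,180,30):
        k=(a>lo)&(a<lo+30)
        if k.sum()>5: print(lo,r[k].max().round(4),end=' ')
    print()
e=np.array([np.cos(np.radians(-80.4)),np.sin(np.radians(-80.4))]);n=np.array([-e[1],e[0]])
t=C+.045*e+.031*n
print(t,steps([*t,.221],np.degrees(np.arctan2(n[1],n[0]))))
E
```

```text
(239, 248.2) [0.5216 0.1282 0.011 ] -163.23727509926644
(239, 248.2) [0.5181 0.1309 0.015 ] -166.99313318820762
(245, 249.2) [0.5102 0.1212 0.011 ] -160.1677868461688
(245, 249.2) [0.5067 0.1239 0.015 ] -163.33408015594014
(242, 249) [0.5152 0.1253 0.011 ] -162.31987955267044
(242, 249) [0.5117 0.128  0.015 ] -165.69434621388254
-180 0.0741 -150 0.0727 -120 0.0729 -90 0.0739 -60 0.0752 -30 0.0738 0 0.0731 30 0.0738 60 0.0539 90 0.0768 120 0.0762 150 0.0755 
-180 0.0724 -150 0.0771 -120 0.0828 -90 0.0873 -60 0.087 -30 0.0749 0 0.0889 30 0.0872 60 0.0742 90 0.0817 120 0.0796 150 0.0723 
[0.6094 0.104 ] {'pos': array([ 0.2656, -0.62  ,  0.3026]), 'shift': array([ 20.04, -17.66,   2.76]), 'yawy': np.float64(-66.8), 'z': array([-0.0008,  0.002 , -1.    ]), 'F': array([-0.5, -0.5,  0.6]), 'q': array([-1.2 ,  0.26,  1.61, -0.  ,  1.27, -0.04]), 't': 0.1, 'rz': np.float64(-12.73)}
```

Call:
jog_arm([
  [[0, 0, 0, 0, 0, -1, -1], [0, 0, 0, 0, 0, -1, -1], [0, 0, 0, 0, 0, -1, -1], [0, 0, 0, 0, 0, -1, -1], [0, 0, 0, 0, 0, -1, -1]],
])

```text
time: 0.52
tool_pos: [0.2657, -0.6201, 0.3031]
tcp_rot: [-2.804, -1.413, -0.0]
wrist_force: [0.9, 0.3, 0.7]
width: 0.3
grip_force: 0.0
```

Call:
jog_arm([
  [[0, 0, 0, 0, 0, -1, -1], [0, 0, 0, 0, 0, -1, -1], [0, 0, 0, 0, 0, -1, -1], [0, 0, 0, 0, 0, -1, -1], [0, 0, 0, 0, 0, -1, -1]],
])

```text
time: 0.93
tool_pos: [0.2657, -0.6201, 0.3031]
tcp_rot: [-2.343, -2.091, -0.001]
wrist_force: [-0.2, 0.4, -0.8]
width: -0.0
grip_force: 0.0
```

Call:
jog_arm([
  [[0, 0, 0, 0, 0, -1, -1], [0, 0, 0, 0, 0, -1, -1], [0, 0, 0, 0, 0, -0.7, -1], [0, 0, 0, 0, 0, 0, -1], [0, 0, 0, 0, 0, 0, -1]],
])

```text
time: 1.35
tool_pos: [0.2658, -0.6202, 0.3033]
tcp_rot: [-2.034, -2.393, -0.001]
wrist_force: [0.3, 0.6, 0.0]
width: 0.001
grip_force: 0.0
```

```bash
python3 -c "
from h import *
print(steps([.609,.104,.27],9.6),read_state()['width'])"
```

```text
{'pos': array([ 0.2658, -0.6202,  0.3033]), 'shift': array([21.98, 15.18,  1.13]), 'yawy': np.float64(9.3), 'z': array([-4.e-04,  1.e-03, -1.e+00]), 'F': array([0.3, 0.6, 0. ]), 'q': array([-1.2 ,  0.26,  1.6 , -0.  ,  1.27, -1.36]), 't': 1.35, 'rz': np.float64(-0.05)} 0.0007570554988206702
```

Call:
jog_arm([
  [[0.88, 0.61, 0.04, 0, 0, 0, -1], [0.88, 0.61, 0.04, 0, 0, 0, -1], [0.88, 0.61, 0.04, 0, 0, 0, -1], [0.88, 0.61, 0.04, 0, 0, 0, -1], [0.88, 0.61, 0.04, 0, 0, 0, -1]],
])

```text
time: 1.77
tool_pos: [0.3349, -0.4739, 0.2976]
tcp_rot: [-2.035, -2.393, -0.0]
wrist_force: [0.3, -0.4, -0.4]
width: 0.003
grip_force: 0.0
```

Call:
jog_arm([
  [[0.88, 0.61, 0.04, 0, 0, 0, -1], [0.88, 0.61, 0.04, 0, 0, 0, -1], [0.88, 0.61, 0.04, 0, 0, 0, -1], [0.88, 0.61, 0.04, 0, 0, 0, -1], [0.88, 0.61, 0.04, 0, 0, 0, -1]],
])

```text
time: 2.18
tool_pos: [0.4036, -0.3286, 0.2918]
tcp_rot: [2.035, 2.393, 0.0]
wrist_force: [1.1, -0.5, 0.0]
width: -0.001
grip_force: 0.0
```

Call:
jog_arm([
  [[0.88, 0.61, 0.04, 0, 0, 0, -1], [0.88, 0.61, 0.04, 0, 0, 0, -1], [0.88, 0.61, 0.04, 0, 0, 0, -1], [0.88, 0.61, 0.04, 0, 0, 0, -1], [0.88, 0.61, 0.04, 0, 0, 0, -1]],
])

```text
time: 2.6
tool_pos: [0.4723, -0.1834, 0.2859]
tcp_rot: [2.035, 2.393, 0.0]
wrist_force: [0.4, -1.4, -0.6]
width: 0.001
grip_force: 0.0
```

Call:
jog_arm([
  [[0.88, 0.61, 0.04, 0, 0, 0, -1], [0.88, 0.61, 0.04, 0, 0, 0, -1], [0.88, 0.61, 0.04, 0, 0, 0, -1], [0.88, 0.61, 0.04, 0, 0, 0, -1], [0.88, 0.61, 0.04, 0, 0, 0, -1]],
])

```text
time: 3.02
tool_pos: [0.5411, -0.0382, 0.2798]
tcp_rot: [2.034, 2.394, 0.0]
wrist_force: [0.2, -0.3, -0.1]
width: -0.001
grip_force: 0.0
```

Call:
jog_arm([
  [[0.88, 0.61, 0.04, 0, 0, 0, -1], [0.88, 0.61, 0.04, 0, 0, 0, -1], [0.88, 0.61, 0.04, 0, 0, 0, -1], [0.88, 0.61, 0.04, 0, 0, 0, -1], [0.5, 0.4, 0, 0, 0, 0, -1]],
])

```text
time: 3.43
tool_pos: [0.6057, 0.0961, 0.2747]
tcp_rot: [-2.032, -2.395, -0.001]
wrist_force: [-0.2, -0.6, -0.6]
width: -0.005
grip_force: 0.0
```

```bash
python3 -c "
from h import *
print(steps([.609,.104,.221],9.6))"
```

```text
{'pos': array([0.6057, 0.0961, 0.2747]), 'shift': array([0.24, 0.15, 1.79]), 'yawy': np.float64(9.4), 'z': array([-1.e-04,  1.e-03, -1.e+00]), 'F': array([-0.2, -0.6, -0.6]), 'q': array([ 0.12,  0.17,  1.77,  0.  ,  1.2 , -0.05]), 't': 3.43, 'rz': np.float64(-0.04)}
```

Call:
jog_arm([
  [[0.24, 0.15, 0.2, 0, 0, 0, -1], [0, 0, 0.5, 0, 0, 0, -1], [0, 0, 0.5, 0, 0, 0, -1], [0, 0, 0.5, 0, 0, 0, -1], [0, 0, 0.1, 0, 0, 0, -1]],
])

```text
time: 3.85
tool_pos: [0.6062, 0.1001, 0.2174]
tcp_rot: [-2.031, -2.391, 0.007]
wrist_force: [-0.3, -0.5, -0.8]
width: -0.0
grip_force: 0.0
```

Call:
jog_arm([
  [[0, -0.06, 0, 0, 0, 0, -1], [0, -0.06, 0, 0, 0, 0, -1], [0, -0.06, 0, 0, 0, 0, -1], [0, -0.06, 0, 0, 0, 0, -1], [0, 0, 0, 0, 0, 0, -1]],
])

```text
time: 4.27
tool_pos: [0.6014, 0.0996, 0.2222]
tcp_rot: [2.032, 2.395, 0.002]
wrist_force: [-0.5, 0.2, -0.0]
width: 0.0
grip_force: 0.0
```

Call:
jog_arm([
  [[0, -0.03, 0, 0, 0, 0, -1], [0, -0.03, 0, 0, 0, 0, -1], [0, -0.03, 0, 0, 0, 0, -1], [0, -0.03, 0, 0, 0, 0, -1], [0, -0.03, 0, 0, 0, 0, -1]],
])

```text
time: 4.68
tool_pos: [0.5978, 0.0992, 0.2215]
tcp_rot: [2.031, 2.394, 0.003]
wrist_force: [4.1, 1.6, -0.8]
width: 0.0
grip_force: 1.5
```

```bash
python3 -c "
from h import *
print(steps([.609,.104,.221],9.6))"
```

```text
{'pos': array([0.5978, 0.0992, 0.2215]), 'shift': array([0.1 , 0.39, 0.02]), 'yawy': np.float64(9.4), 'z': array([ 2.9e-03,  4.0e-04, -1.0e+00]), 'F': array([ 4.1,  1.6, -0.8]), 'q': array([ 0.12,  0.2 ,  1.84,  0.  ,  1.1 , -0.04]), 't': 4.68, 'rz': np.float64(-0.03)}
```

Call:
jog_arm([
  [[-0.031, -0.084, 0, 0, 0, 0.5, -1], [-0.031, -0.084, 0, 0, 0, 0.5, -1], [-0.031, -0.084, 0, 0, 0, 0.5, -1], [-0.031, -0.084, 0, 0, 0, 0.5, -1], [-0.031, -0.084, 0, 0, 0, 0.5, -1]],
])

```text
time: 5.1
tool_pos: [0.5858, 0.094, 0.2218]
tcp_rot: [2.329, 2.106, 0.005]
wrist_force: [3.6, 1.2, -0.9]
width: 0.003
grip_force: 1.7
```

Call:
jog_arm([
  [[-0.031, -0.084, 0, 0, 0, 0.5, -1], [-0.031, -0.084, 0, 0, 0, 0.5, -1], [-0.031, -0.084, 0, 0, 0, 0.5, -1], [-0.031, -0.084, 0, 0, 0, 0.5, -1], [-0.031, -0.084, 0, 0, 0, 0.5, -1]],
])

```text
time: 5.52
tool_pos: [0.5727, 0.0919, 0.222]
tcp_rot: [2.584, 1.784, 0.006]
wrist_force: [4.3, 0.5, -0.4]
width: -0.001
grip_force: 1.7
```

Call:
jog_arm([
  [[-0.031, -0.084, 0, 0, 0, 0.5, -1], [-0.031, -0.084, 0, 0, 0, 0.5, -1], [-0.031, -0.084, 0, 0, 0, 0.5, -1], [-0.031, -0.084, 0, 0, 0, 0.5, -1], [-0.031, -0.084, 0, 0, 0, 0.5, -1]],
])

```text
time: 5.93
tool_pos: [0.5595, 0.0932, 0.2221]
tcp_rot: [2.794, 1.431, 0.006]
wrist_force: [3.9, -0.8, 0.4]
width: -0.003
grip_force: 1.7
```

```bash
cat >> h.py <<'E'
def rt():
    s=steps([0,0,0]);y=np.radians(s['yawy']);n=np.array([np.cos(y),np.sin(y)]);e=np.array([n[1],-n[0]]);d=s['pos'][:2]-C
    return 'r %.4f t %.4f'%(d@e,d@n),'armdir %.1f'%(s['yawy']-90),'Fn %.1f Fe %.1f'%(s['F'][:2]@n,s['F'][:2]@e),s['q'],s['pos'],s['F']
E
python3 -c "
from h import *
print(rt())"
```

```text
('r 0.0475 t 0.0197', 'armdir -125.8', 'Fn 3.6 Fe -1.6', array([ 0.12,  0.12,  1.93, -0.  ,  1.09,  0.75]), array([0.5595, 0.0932, 0.2221]), array([ 3.9, -0.8,  0.4]))
```

Call:
jog_arm([
  [[-0.031, -0.084, 0, 0, 0, 0.5, -1], [-0.031, -0.084, 0, 0, 0, 0.5, -1], [-0.031, -0.084, 0, 0, 0, 0.5, -1], [-0.031, -0.084, 0, 0, 0, 0.5, -1], [-0.031, -0.084, 0, 0, 0, 0.5, -1]],
])

```text
time: 6.35
tool_pos: [0.547, 0.0978, 0.2221]
tcp_rot: [2.958, 1.054, 0.006]
wrist_force: [4.4, -1.3, 1.2]
width: -0.003
grip_force: 1.7
```

Call:
jog_arm([
  [[-0.031, -0.084, 0, 0, 0, 0.5, -1], [-0.031, -0.084, 0, 0, 0, 0.5, -1], [-0.031, -0.084, 0, 0, 0, 0.5, -1], [-0.015, -0.042, 0, 0, 0, 0.25, -1], [-0.01, -0.028, 0, 0, 0, 0.167, -1]],
])

```text
time: 6.77
tool_pos: [0.5382, 0.1037, 0.222]
tcp_rot: [3.048, 0.755, 0.005]
wrist_force: [3.3, -1.4, 1.1]
width: -0.001
grip_force: 1.6
```

Call:
jog_arm([
  [[-0.01, -0.028, 0, 0, 0, 0.167, -1], [-0.01, -0.028, 0, 0, 0, 0.167, -1], [-0.01, -0.028, 0, 0, 0, 0.167, -1], [-0.01, -0.028, 0, 0, 0, 0.167, -1], [-0.01, -0.028, 0, 0, 0, 0.167, -1]],
])

```text
time: 7.18
tool_pos: [0.5341, 0.107, 0.2213]
tcp_rot: [3.079, 0.621, 0.001]
wrist_force: [2.8, -1.7, 2.0]
width: -0.001
grip_force: 1.9
```

```bash
python3 -c "
from h import *
print(rt())"
```

```text
('r 0.0483 t 0.0190', 'armdir -157.2', 'Fn 2.7 Fe -1.9', array([ 0.15,  0.09,  1.97, -0.  ,  1.08,  1.33]), array([0.5341, 0.107 , 0.2213]), array([ 2.8, -1.7,  2. ]))
```

Call:
jog_arm([
  [[-0.004, -0.011, 0, 0, 0, 0.067, -1], [-0.004, -0.011, 0, 0, 0, 0.067, -1], [-0.004, -0.011, 0, 0, 0, 0.067, -1], [-0.004, -0.011, 0, 0, 0, 0.067, -1], [-0.004, -0.011, 0, 0, 0, 0.067, -1]],
])

```text
time: 7.6
tool_pos: [0.5328, 0.1083, 0.2211]
tcp_rot: [3.09, 0.568, -0.0]
wrist_force: [2.3, -1.7, 2.5]
width: -0.0
grip_force: 1.8
```

Call:
jog_arm([
  [[-0.003, -0.009, 0, 0, 0, 0.05, -1], [-0.003, -0.009, 0, 0, 0, 0.05, -1], [-0.003, -0.009, 0, 0, 0, 0.05, -1], [-0.003, -0.009, 0, 0, 0, 0.05, -1], [-0.003, -0.009, 0, 0, 0, 0.05, -1]],
])

```text
time: 8.02
tool_pos: [0.5319, 0.1094, 0.2211]
tcp_rot: [3.097, 0.528, -0.0]
wrist_force: [3.6, -1.8, 3.1]
width: 0.004
grip_force: 1.9
```

```bash
python3 -c "
from h import *
print(rt())
im,W=cloud('top'); cv2.imwrite('pics/t1.png',cv2.resize(im[130:230,200:320],(720,600),interpolation=2))
im,W=cloud('scene'); cv2.imwrite('pics/s1.png',cv2.resize(im[150:270,160:280],(600,600),interpolation=2))"
```

```text
('r 0.0484 t 0.0189', 'armdir -160.7', 'Fn 2.9 Fe -2.8', array([ 0.16,  0.08,  1.97, -0.  ,  1.08,  1.39]), array([0.5319, 0.1094, 0.2211]), array([ 3.6, -1.8,  3.1]))
```

View pics/s1.png

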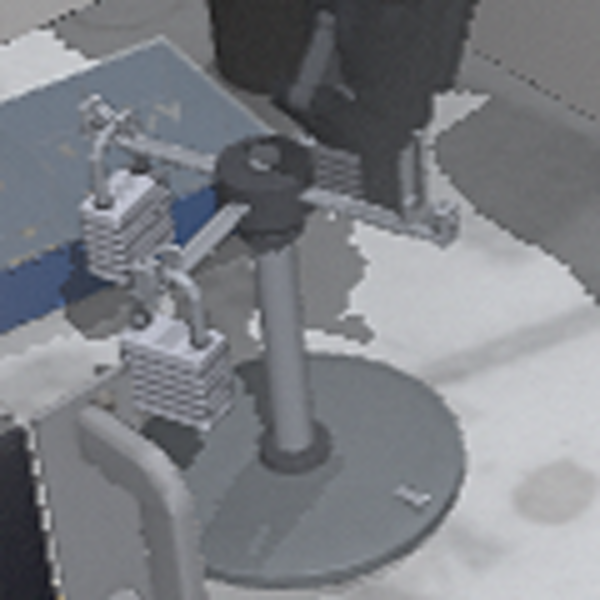

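The free hook is at crop (445,225), now nearly above the tab at (412,495). I'll keep creeping until I feel the stop.

Call:
jog_arm([
  [[-0.002, -0.006, 0, 0, 0, 0.033, -1], [-0.002, -0.006, 0, 0, 0, 0.033, -1], [-0.002, -0.006, 0, 0, 0, 0.033, -1], [-0.002, -0.006, 0, 0, 0, 0.033, -1], [-0.002, -0.006, 0, 0, 0, 0.033, -1]],
])

```text
time: 8.53
tool_pos: [0.5312, 0.1102, 0.221]
tcp_rot: [-3.101, -0.501, 0.0]
wrist_force: [2.1, -2.8, 2.6]
width: -0.001
grip_force: 1.9
```

Call:
jog_arm([
  [[-0.002, -0.006, 0, 0, 0, 0.033, -1], [-0.002, -0.006, 0, 0, 0, 0.033, -1], [-0.002, -0.006, 0, 0, 0, 0.033, -1], [-0.002, -0.006, 0, 0, 0, 0.033, -1], [-0.002, -0.006, 0, 0, 0, 0.033, -1]],
])

```text
time: 8.95
tool_pos: [0.5307, 0.1109, 0.221]
tcp_rot: [3.106, 0.474, -0.0]
wrist_force: [2.3, -2.6, 2.1]
width: -0.0
grip_force: 1.9
```

```bash
python3 -c "
from h import *
print(rt())"
```

```text
('r 0.0484 t 0.0187', 'armdir -162.6', 'Fn 3.2 Fe -1.4', array([ 0.16,  0.08,  1.98, -0.  ,  1.08,  1.43]), array([0.5307, 0.1109, 0.221 ]), array([ 2.3, -2.6,  2.1]))
```

Call:
jog_arm([
  [[-0.002, -0.006, 0, 0, 0, 0.033, -1], [-0.002, -0.006, 0, 0, 0, 0.033, -1], [-0.002, -0.006, 0, 0, 0, 0.033, -1], [-0.002, -0.006, 0, 0, 0, 0.033, -1], [-0.002, -0.006, 0, 0, 0, 0.033, -1]],
])

```text
time: 9.37
tool_pos: [0.5301, 0.1117, 0.221]
tcp_rot: [3.109, 0.448, -0.0]
wrist_force: [1.5, -2.3, 2.6]
width: 0.002
grip_force: 1.9
```

Call:
jog_arm([
  [[-0.002, -0.006, 0, 0, 0, 0.033, -1], [-0.002, -0.006, 0, 0, 0, 0.033, -1], [-0.002, -0.006, 0, 0, 0, 0.033, -1], [-0.002, -0.006, 0, 0, 0, 0.033, -1], [-0.002, -0.006, 0, 0, 0, 0.033, -1]],
])

```text
time: 9.78
tool_pos: [0.5296, 0.1124, 0.2211]
tcp_rot: [3.113, 0.421, -0.0]
wrist_force: [2.3, -3.5, 2.8]
width: -0.001
grip_force: 2.3
```

```bash
python3 -c "
from h import *
print(rt())"
```

```text
('r 0.0484 t 0.0186', 'armdir -164.6', 'Fn 4.0 Fe -1.3', array([ 0.16,  0.08,  1.98, -0.  ,  1.08,  1.47]), array([0.5296, 0.1124, 0.2211]), array([ 2.3, -3.5,  2.8]))
```

Call:
jog_arm([
  [[-0.002, -0.006, 0, 0, 0, 0.033, -1], [-0.002, -0.006, 0, 0, 0, 0.033, -1], [-0.002, -0.006, 0, 0, 0, 0.033, -1], [-0.002, -0.006, 0, 0, 0, 0.033, -1], [-0.002, -0.006, 0, 0, 0, 0.033, -1]],
])

```text
time: 10.2
tool_pos: [0.5293, 0.1126, 0.2211]
tcp_rot: [3.115, 0.394, 0.0]
wrist_force: [2.8, -5.5, 2.9]
width: 0.001
grip_force: 3.6
```

Call:
jog_arm([
  [[0, -0.008, 0, 0, 0, 0, -1], [0, -0.008, 0, 0, 0, 0, -1], [0, -0.008, 0, 0, 0, 0, -1], [0, 0, 0, 0, 0, 0, -1], [0, 0, 0, 0, 0, 0, -1]],
])

```text
time: 10.62
tool_pos: [0.5293, 0.1128, 0.2211]
tcp_rot: [3.114, 0.394, 0.001]
wrist_force: [3.1, -7.4, 3.1]
width: -0.002
grip_force: 4.3
```

```bash
python3 -c "
from h import *
print(rt())"
```

```text
('r 0.0482 t 0.0190', 'armdir -165.6', 'Fn 7.9 Fe -1.2', array([ 0.17,  0.08,  1.98, -0.  ,  1.08,  1.49]), array([0.5293, 0.1128, 0.2211]), array([ 3.1, -7.4,  3.1]))
```

Call:
jog_arm([
  [[0, 0.1, 0, 0, 0, 0, -1], [0, 0.3, 0, 0, 0, 0, -1], [0, 0, -0.8, 0, 0, 0, -1], [0, 0, -0.9, 0, 0, 0, -1], [0, 0, -0.9, 0, 0, 0, -1]],
])

```text
time: 11.03
tool_pos: [0.5303, 0.1022, 0.2978]
tcp_rot: [-3.115, -0.394, 0.009]
wrist_force: [0.7, 0.2, 0.4]
width: 0.001
grip_force: 0.0
```

```bash
python3 -c "
from h import *
print(steps([.4688,-.1427,.20],114))"
```

```text
{'pos': array([0.5303, 0.1022, 0.2978]), 'shift': array([-4.  ,  7.4 ,  3.27]), 'yawy': np.float64(-75.6), 'z': array([-5.7e-03,  6.0e-04, -1.0e+00]), 'F': array([0.7, 0.2, 0.4]), 'q': array([0.14, 0.02, 1.9 , 0.  , 1.24, 1.46]), 't': 11.03, 'rz': np.float64(-1.6)}
```

Call:
jog_arm([
  [[-0.4, 0.74, 0, 0, 0, 0, -1], [-0.4, 0.74, 0.1, 0, 0, 0, -1], [-0.4, 0.74, 0.2, 0, 0, 0, -1], [-0.4, 0.74, 0.2, 0, 0, 0, 0], [-0.4, 0.74, 0.2, 0, 0, 0, 1]],
])

```text
time: 11.45
tool_pos: [0.5001, -0.0207, 0.277]
tcp_rot: [-3.115, -0.395, 0.003]
wrist_force: [0.6, 0.0, 0.3]
width: 0.277
grip_force: 0.0
```

Call:
jog_arm([
  [[-0.4, 0.74, 0.2, 0, 0, 0, 1], [-0.4, 0.74, 0.3, 0, 0, 0, 1], [-0.4, 0.74, 0.3, 0, 0, 0, 1], [-0.4, 0.74, 0.3, 0, 0, 0, 1], [-0.4, 0.74, 0.2, 0, 0, 0, 1]],
])

```text
time: 11.87
tool_pos: [0.4692, -0.1429, 0.2371]
tcp_rot: [-3.114, -0.394, 0.005]
wrist_force: [0.8, -0.3, 0.7]
width: 0.97
grip_force: 0.0
```

Call:
jog_arm([
  [[0, 0, 0.2, 0, 0, -0.8, 1], [0, 0, 0.2, 0, 0, -0.8, 1], [0, 0, 0, 0, 0, 0, 1], [0, 0, 0, 0, 0, 0, 1], [0, 0, 0, 0, 0, 0, 1]],
])

```text
time: 12.28
tool_pos: [0.4708, -0.1422, 0.2269]
tcp_rot: [-3.072, -0.651, 0.001]
wrist_force: [0.2, -0.4, 0.7]
width: 0.999
grip_force: 0.0
```

Run:
```python
from h import *
np.set_printoptions(suppress=True,precision=4)
im,S=cloud('scene'); W=S
m=(np.hypot(W[...,0]-.4688,W[...,1]+.1427)<.03)&(W[...,2]>.045)&(W[...,2]<.078); q=W[m]
c,sz,an=cv2.minAreaRect(q[:,:2].astype(np.float32)); print(len(q),c,sz,an,q[:,2].max())
for n in('scene','top'):
    im,W=cloud(n); cv2.imwrite(f'pics/{n}2.png',im)
    d=W[...,:2]-C; k=(np.hypot(d[...,0],d[...,1])<.105)&(W[...,2]>.15)&(W[...,2]<.185)
    a=np.degrees(np.arctan2(d[...,1],d[...,0])); r=np.hypot(d[...,0],d[...,1])
    b=k&(abs(a+165)<12)&(r>.025); b1=b&(r<.062); b2=b&(r>.062)
    q=d[b1];w,V=np.linalg.eigh(q.T@q);print(n,'bare arm dir',np.degrees(np.arctan2(*V[::-1,1]))%180-180,len(q),'mean-ang',a[b1].mean(),'hook',a[b2].mean(),b2.sum(),'rmax',r[b].max())
    h=W[b2];e=-np.array([np.cos(np.radians(15)),np.sin(np.radians(15))]);f=np.array([-e[1],e[0]]);dd=h[:,:2]-C
    print(np.c_[dd@e,dd@f,h[:,2]][np.argsort(dd@e)][::4])
    m=(np.hypot(*np.moveaxis(d,-1,0))<.03)&(W[...,2]>.167)&(W[...,2]<.18);print(cv2.minEnclosingCircle(W[m][:,:2].astype(np.float32)))
print(steps([.4688,-.1427,.084],114))
```

```text
51 (0.4685916602611542, -0.1439247876405716) (0.006436226889491081, 0.034413594752550125) 22.207380294799805 0.07139754909878968
scene bare arm dir -164.49149187310425 65 mean-ang -164.54619674103355 hook -164.39956988036445 88 rmax 0.08656790902895642
[[ 0.0625  0.0016  0.1573]
 [ 0.0645 -0.0016  0.1552]
 [ 0.0654  0.0056  0.1705]
 [ 0.0663 -0.      0.1623]
 [ 0.0669  0.0029  0.1655]
 [ 0.0675  0.0026  0.1707]
 [ 0.0683  0.0009  0.1648]
 [ 0.0686  0.0035  0.1608]
 [ 0.0717 -0.0014  0.1578]
 [ 0.0733 -0.0002  0.1576]
 [ 0.0755  0.0004  0.163 ]
 [ 0.0767  0.0022  0.1622]
 [ 0.0778  0.0012  0.1706]
 [ 0.0786 -0.0009  0.1601]
 [ 0.0809 -0.0009  0.1585]
 [ 0.0824 -0.0021  0.1696]
 [ 0.0834  0.0002  0.1733]
 [ 0.084   0.0054  0.1629]
 [ 0.0844  0.0012  0.1609]
 [ 0.0847 -0.0024  0.1658]
 [ 0.0849 -0.0035  0.1568]
 [ 0.0853  0.0005  0.169 ]]
((0.5712997317314148, 0.14399121701717377), 0.019633887335658073)
top bare arm dir -163.1192139265697 60 mean-ang -163.02461665131398 hook -163.25235367624623 35 rmax 0.08604457016131864
[[ 0.0646 -0.0006  0.1686]
 [ 0.0671  0.0054  0.1583]
 [ 0.0681  0.0002  0.1582]
 [ 0.0702 -0.0004  0.1572]
 [ 0.0756  0.0014  0.172 ]
 [ 0.0787  0.003   0.1731]
 [ 0.0821 -0.0027  0.174 ]
 [ 0.0841  0.004   0.1743]
 [ 0.0849  0.0055  0.1609]]
((0.5726456046104431, 0.14257235825061798), 0.019762085750699043)
{'pos': array([ 0.4713, -0.1422,  0.2275]), 'shift': array([-0.08, -0.02,  4.78]), 'yawy': np.float64(-66.0), 'z': array([ 0.0005,  0.0001, -1.    ]), 'F': array([ 0.1, -0. ,  0.8]), 'q': array([-0.34, -0.02,  2.07,  0.  ,  1.09,  0.81]), 't': 12.43, 'rz': np.float64(0.0)}
```

Call:
jog_arm([
  [[-0.08, 0, 0.9, 0, 0, 0, 1], [0, 0, 0.9, 0, 0, 0, 1], [0, 0, 0.9, 0, 0, 0, 1], [0, 0, 0.9, 0, 0, 0, 1], [0, 0, 0.6, 0, 0, 0, 1]],
])

```text
time: 12.85
tool_pos: [0.4679, -0.1428, 0.0991]
tcp_rot: [-3.072, -0.653, 0.003]
wrist_force: [-0.3, -0.4, -0.2]
width: 0.998
grip_force: 0.0
```

Call:
jog_arm([
  [[0, 0, 0.4, 0, 0, 0, 1], [0, 0, 0.18, 0, 0, 0, 1], [0, 0, 0, 0, 0, 0, 1], [0, 0, 0, 0, 0, 0, 0], [0, 0, 0, 0, 0, 0, -0.1]],
], force=50)

```text
time: 13.27
tool_pos: [0.4699, -0.1438, 0.0849]
tcp_rot: [3.072, 0.654, 0.003]
wrist_force: [-0.4, -0.3, 0.8]
width: 0.749
grip_force: 0.0
```

Call:
jog_arm([
  [[0, 0, 0, 0, 0, 0, -0.3], [0, 0, 0, 0, 0, 0, -0.6], [0, 0, 0, 0, 0, 0, -1], [0, 0, 0, 0, 0, 0, -1], [0, 0, 0, 0, 0, 0, -1]],
], force=50)

```text
time: 13.68
tool_pos: [0.4699, -0.1439, 0.085]
tcp_rot: [3.072, 0.653, 0.004]
wrist_force: [-0.4, 1.0, 5.2]
width: 0.434
grip_force: 51.0
```

```bash
python3 -c "
from h import *
print(steps([.4688,-.1427,.084],114),read_state()['width'],read_state()['grip_force'])"
```

```text
{'pos': array([ 0.4699, -0.1439,  0.085 ]), 'shift': array([-0.02, -0.05,  0.03]), 'yawy': np.float64(-66.0), 'z': array([ 2.5e-03, -8.0e-04, -1.0e+00]), 'F': array([-0.4,  1. ,  5.2]), 'q': array([-0.35,  0.17,  2.18,  0.  ,  0.8 ,  0.8 ]), 't': 13.68, 'rz': np.float64(0.0)} 0.43416815532722147 51.01221978664398
```

Call:
jog_arm([
  [[0, 0, -0.3, 0, 0, 0, -1], [0, 0, -0.7, 0, 0, 0, -1], [0, 0, -0.9, 0, 0, 0, -1], [0, 0, -0.9, 0, 0, 0, -1], [0, 0, -0.9, 0, 0, 0, -1]],
])

```text
time: 14.1
tool_pos: [0.4679, -0.1432, 0.1956]
tcp_rot: [-3.072, -0.653, 0.002]
wrist_force: [1.2, 0.4, -0.7]
width: 0.438
grip_force: 50.3
```

Call:
jog_arm([
  [[0, 0, -0.9, 0, 0, 0, -1], [0, 0, -0.5, 0, 0, 0.7, -1], [0, 0, 0, 0, 0, 0.7, -1], [0, 0, 0, 0, 0, 0, -1], [0, 0, 0, 0, 0, 0, -1]],
])

```text
time: 14.52
tool_pos: [0.4683, -0.1433, 0.2366]
tcp_rot: [-3.112, -0.43, 0.001]
wrist_force: [-0.3, 0.0, -1.6]
width: 0.432
grip_force: 50.3
```

```bash
python3 -c "
from h import *
print(steps([.4511,.1099,.21],-74.4),read_state()['width'],read_state()['grip_force'])"
```

```text
{'pos': array([ 0.4683, -0.1433,  0.2366]), 'shift': array([ 1.74, -8.28,  0.89]), 'yawy': np.float64(-74.3), 'z': array([-6.e-04,  2.e-04, -1.e+00]), 'F': array([-0.3,  0. , -1.6]), 'q': array([-0.35, -0.04,  2.06, -0.  ,  1.11,  0.95]), 't': 14.52, 'rz': np.float64(0.02)} 0.4324973904145076 50.33671796321869
```

Call:
jog_arm([
  [[0.17, -0.5, 0, 0, 0, 0, -1], [0.17, -0.8, 0, 0, 0, 0, -1], [0.17, -0.8, 0, 0, 0, 0, -1], [0.17, -0.8, 0, 0, 0, 0, -1], [0.17, -0.8, 0, 0, 0, 0, -1]],
])

```text
time: 14.93
tool_pos: [0.4622, -0.0287, 0.2353]
tcp_rot: [-3.111, -0.429, 0.005]
wrist_force: [-0.2, 0.1, -1.8]
width: 0.436
grip_force: 50.4
```

Call:
jog_arm([
  [[0.17, -0.8, 0.1, 0, 0, 0, -1], [0.17, -0.8, 0.2, 0, 0, 0, -1], [0.17, -0.8, 0.2, 0, 0, 0, -1], [0.17, -0.8, 0.2, 0, 0, 0, -1], [0.17, -0.8, 0.2, 0, 0, 0, -1]],
])

```text
time: 15.35
tool_pos: [0.4544, 0.0937, 0.2081]
tcp_rot: [3.112, 0.43, -0.004]
wrist_force: [-0.7, -0.7, -1.0]
width: 0.437
grip_force: 50.4
```

Call:
jog_arm([
  [[0, -0.58, 0, 0, 0, 0, -1], [0, 0, 0, 0, 0, 0, -1], [0, 0, 0, 0, 0, 0, -1], [0, 0, 0, 0, 0, 0, -1], [0, 0, 0, 0, 0, 0, -1]],
])

```text
time: 15.77
tool_pos: [0.451, 0.1087, 0.2094]
tcp_rot: [3.112, 0.427, -0.001]
wrist_force: [-0.2, -0.4, -1.4]
width: 0.433
grip_force: 50.5
```

Run:
```python
from h import *
np.set_printoptions(suppress=True,precision=4)
print(steps([.4511,.1099,.199],-74.4))
im,W=cloud('scene'); cv2.imwrite('pics/s3.png',cv2.resize(im[140:260,180:340],(800,600),interpolation=2))
im2,T=cloud('top'); cv2.imwrite('pics/t3.png',im2)
s=read_state();P=s['tool_pos'];M=R().as_matrix()
for n,w in(('scene',W),('top',T)):
    L=(w-P)@M   # tool coords
    m=(abs(L[...,0])<.03)&(abs(L[...,1])<.03)&(L[...,2]>.005)&(L[...,2]<.045)
    q=L[m];o=np.argsort(q[:,2]);print(n,len(q));print((q[o]*1000).round(1)[::max(1,len(q)//25)])
```

```text
{'pos': array([0.451 , 0.1087, 0.2094]), 'shift': array([ 0.01, -0.04,  0.35]), 'yawy': np.float64(-74.4), 'z': array([-0.0005, -0.0005, -1.    ]), 'F': array([-0.2, -0.4, -1.4]), 'q': array([ 0.18, -0.06,  2.14, -0.  ,  1.06,  1.48]), 't': 15.77, 'rz': np.float64(0.0)}
scene 242
[[ -2.6 -29.1   5. ]
 [  9.5 -13.6   5.6]
 [-14.7 -27.8   6. ]
 [  4.1 -25.7   7.4]
 [-15.3  17.4   9.3]
 [  0.2 -25.2  10.9]
 [-11.1 -29.3  13.2]
 [-12.2  18.7  15.8]
 [-14.  -23.9  18. ]
 [ -8.4 -28.9  19.1]
 [-11.7  19.3  21.1]
 [-12.9  21.   21.7]
 [ -1.9  20.7  23.1]
 [  2.3  23.8  24.1]
 [-12.2  25.8  25. ]
 [-11.5  19.5  26. ]
 [-12.2 -28.6  27.2]
 [-12.7  21.1  28.9]
 [-13.  -26.6  30.6]
 [-12.6 -26.1  33.5]
 [-11.6  18.9  35.1]
 [-10.5 -26.4  36.4]
 [ -3.2  10.5  37.5]
 [ -7.4  29.6  38.7]
 [ -8.6 -27.3  41.3]
 [ -4.8  18.8  42.4]
 [-11.7 -18.1  44. ]]
top 0
[]
```

View pics/s3.png

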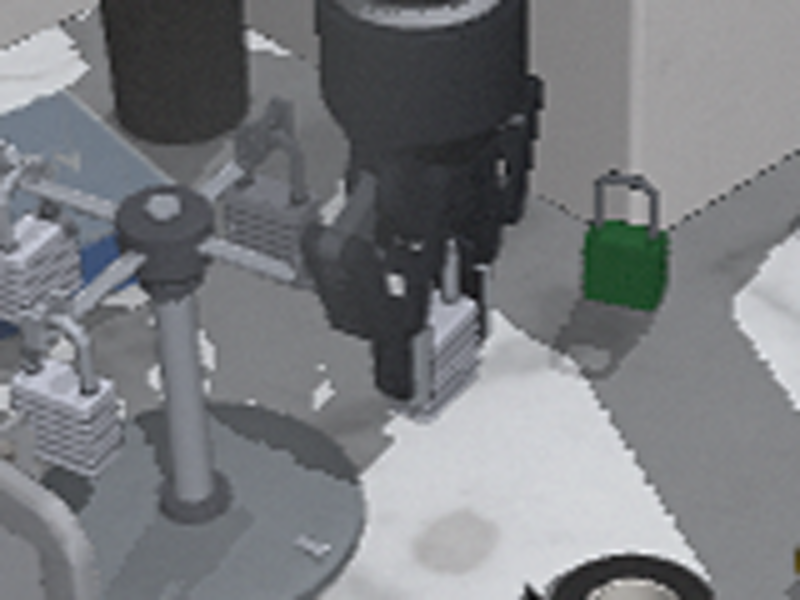

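The padlock is held upright, with its body at crop (450,350) and its shackle leg at (452,265). Next I measure where it sits in the tool frame.

Run:
```python
from h import *
np.set_printoptions(suppress=True,precision=1)
for n in('scene',):
    im,w=cloud(n)
    s=read_state();P=s['tool_pos'];M=R().as_matrix()
    L=(w-P)@M*1000
    m=(abs(L[...,0])<25)&(abs(L[...,1])<17.5)&(L[...,2]>12)&(L[...,2]<88)
    q=L[m];c=im[m].mean(1);o=np.argsort(q[:,2])
    for lo in range(12,88,4):
        k=(q[:,2]>=lo)&(q[:,2]<lo+4)
        if k.any(): print(lo,k.sum(),'x',np.percentile(q[k,0],[0,10,50,90,100]),'y',np.percentile(q[k,1],[0,50,100]),'g',np.median(c[k]))
```

```text
12 4 x [-12.4 -12.  -10.2  -8.9  -8.7] y [-17.5  16.7  17.4] g 38.66666666666667
16 1 x [-2.8 -2.8 -2.8 -2.8 -2.8] y [12.1 12.1 12.1] g 122.0
20 2 x [-2.2 -1.2  2.9  7.   8. ] y [-16.9  -2.   13. ] g 110.83333333333334
24 4 x [-2.4 -2.4 -2.2 -2.  -2. ] y [12.6 14.7 16.9] g 94.83333333333333
28 4 x [-2.7 -2.7 -2.5 -2.4 -2.4] y [11.9 14.  16. ] g 100.83333333333334
32 5 x [-3.1 -3.1 -2.1 -0.2 -0. ] y [11.  11.8 16.3] g 134.33333333333334
36 8 x [-12.7 -11.3  -2.3  -1.    0.6] y [ 9.5 14.9 17.3] g 87.0
40 5 x [-3.5 -3.4 -2.1 -0.6 -0.2] y [10.2 11.6 17.4] g 126.0
44 33 x [-10.9  -9.8  -3.4   1.9   5.1] y [-14.    8.6  17.4] g 160.0
48 38 x [-10.6 -10.2  -6.9   1.6   7.7] y [-15.8   3.6  17.2] g 169.16666666666666
52 20 x [-12.3 -11.1 -10.4  -8.7  -8. ] y [-17.4   0.3  17.3] g 137.0
56 14 x [-12.3 -11.3  -9.9  -9.5  -9.1] y [-12.5   3.7  17.1] g 135.83333333333334
60 18 x [-11.5 -10.6 -10.2  -9.4  -8.4] y [-17.2  -1.   17.4] g 111.66666666666666
64 15 x [-11.5 -11.   -9.9  -8.7  -8. ] y [-13.    0.4  17.3] g 119.33333333333333
68 15 x [-12.7 -11.5 -10.   -9.3  -8.3] y [-13.1   5.9  16.1] g 137.33333333333334
72 17 x [-11.8 -11.  -10.   -9.   -8.6] y [-16.3  -1.3  16.2] g 131.0
76 13 x [-11.5 -11.1 -10.3  -8.8  -8.3] y [-15.    0.9  14.7] g 121.66666666666667
80 18 x [-11.9 -10.4  -9.6  -1.8   8.3] y [-17.5  -3.9   9.5] g 139.0
84 5 x [-8.6 -8.2 -5.1  2.4  3.9] y [-17.4 -17.   10.9] g 153.0
```

Call:
jog_arm([
  [[0, -0.03, 0.2, 0, 0, 0, -1], [0, 0, 0.18, 0, 0, 0, -1], [0, 0, 0, 0, 0, 0, -1], [0.2, 0, 0, 0, 0, 0, -1], [0.2, 0, 0, 0, 0, 0, -1]],
])

```text
time: 16.33
tool_pos: [0.4626, 0.1135, 0.198]
tcp_rot: [3.112, 0.427, -0.0]
wrist_force: [0.3, 0.0, -1.3]
width: 0.433
grip_force: 50.5
```

Call:
jog_arm([
  [[0.2, 0, 0, 0, 0, 0, -1], [0.2, 0, 0, 0, 0, 0, -1], [0.2, 0, 0, 0, 0, 0, -1], [0.1, 0, 0, 0, 0, 0, -1], [0, 0, 0, 0, 0, 0, -1]],
])

```text
time: 16.75
tool_pos: [0.4836, 0.1195, 0.1985]
tcp_rot: [-3.112, -0.427, -0.001]
wrist_force: [1.2, -0.4, -2.3]
width: 0.436
grip_force: 50.5
```

```bash
python3 -c "
from h import *
print(steps([.5005,.1236,.198],-74.4))"
```

```text
{'pos': array([0.4836, 0.1195, 0.1985]), 'shift': array([0.58, 0.02, 0.02]), 'yawy': np.float64(-74.4), 'z': array([ 6.e-04,  1.e-04, -1.e+00]), 'F': array([ 1.2, -0.4, -2.3]), 'q': array([0.19, 0.02, 2.08, 0.  , 1.03, 1.49]), 't': 16.75, 'rz': np.float64(0.0)}
```

Call:
jog_arm([
  [[0.1, 0, 0, 0, 0, 0, -1], [0.12, 0.02, 0, 0, 0, 0, -1], [0.12, 0, 0, 0, 0, 0, -1], [0.12, 0, 0, 0, 0, 0, -1], [0.1, 0, 0, 0, 0, 0, -1]],
])

```text
time: 17.17
tool_pos: [0.4994, 0.1232, 0.1984]
tcp_rot: [-3.112, -0.427, -0.0]
wrist_force: [-0.1, 0.5, -1.5]
width: 0.433
grip_force: 50.5
```

Call:
jog_arm([
  [[0, 0, 0, 0, 0, 0, -1], [0, 0, 0, 0, 0, 0, -1], [0, 0, 0.03, 0, 0, 0, -1], [0, 0, 0.03, 0, 0, 0, -1], [0, 0, 0.03, 0, 0, 0, -1]],
])

```text
time: 17.58
tool_pos: [0.4987, 0.1231, 0.1954]
tcp_rot: [3.112, 0.427, -0.0]
wrist_force: [0.3, -0.1, -2.0]
width: 0.439
grip_force: 50.5
```

Run:
```python
from h import *
print(steps([.5005,.1236,.198],-74.4))
im,W=cloud('scene'); cv2.imwrite('pics/s4.png',cv2.resize(im[160:250,190:310],(800,600),interpolation=2))
```

```text
{'pos': array([0.4987, 0.1231, 0.1954]), 'shift': array([ 0.06, -0.  , -0.09]), 'yawy': np.float64(-74.4), 'z': array([-3.e-04, -1.e-04, -1.e+00]), 'F': array([ 0.3, -0.1, -2. ]), 'q': array([ 0.19,  0.06,  2.06, -0.  ,  1.03,  1.49]), 't': 17.58, 'rz': np.float64(0.0)}
```

View pics/s4.png

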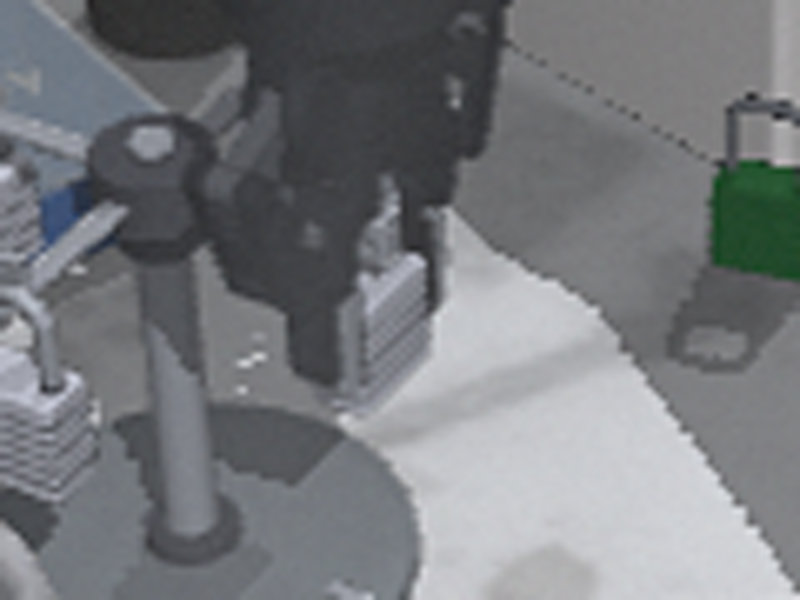

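Crop: the hook lip at (380,235) shows inside the shackle, whose top is at (385,200), so the bar is over the slot. Next I move in above the seat and press down by feel.

Call:
jog_arm([
  [[0.04, 0, 0, 0, 0, 0, -1], [0.04, 0, 0.04, 0, 0, 0, -1], [0, 0, 0.04, 0, 0, 0, -1], [0, 0, 0.03, 0, 0, 0, -1], [0, 0, 0.03, 0, 0, 0, -1]],
])

```text
time: 18.05
tool_pos: [0.5012, 0.1238, 0.1912]
tcp_rot: [-3.112, -0.427, 0.0]
wrist_force: [-0.4, -0.7, -0.6]
width: 0.431
grip_force: 50.5
```

Call:
jog_arm([
  [[0, 0, 0.02, 0, 0, 0, -1], [0, 0, 0.02, 0, 0, 0, -1], [0, 0, 0.02, 0, 0, 0, -1], [0, 0, 0.02, 0, 0, 0, -1], [0, 0, 0, 0, 0, 0, -1]],
])

```text
time: 18.47
tool_pos: [0.5014, 0.1238, 0.189]
tcp_rot: [-3.112, -0.427, -0.001]
wrist_force: [1.1, 0.6, -1.2]
width: 0.436
grip_force: 50.6
```

```bash
python3 -c "
from h import *
print(steps([.5005,.1236,.198],-74.4))"
```

```text
{'pos': array([0.5014, 0.1238, 0.189 ]), 'shift': array([-0.03, -0.  , -0.3 ]), 'yawy': np.float64(-74.4), 'z': array([ 4.e-04,  1.e-04, -1.e+00]), 'F': array([ 1.1,  0.6, -1.2]), 'q': array([ 0.19,  0.07,  2.06, -0.  ,  1.02,  1.49]), 't': 18.47, 'rz': np.float64(0.0)}
```

Call:
jog_arm([
  [[0, 0, 0.02, 0, 0, 0, -1], [0, 0, 0.02, 0, 0, 0, -1], [0, 0, 0.02, 0, 0, 0, -1], [0, 0, 0.02, 0, 0, 0, -1], [0, 0, 0, 0, 0, 0, -1]],
])

```text
time: 18.88
tool_pos: [0.5016, 0.1238, 0.1868]
tcp_rot: [-3.112, -0.427, -0.002]
wrist_force: [1.5, 0.1, -0.2]
width: 0.436
grip_force: 50.7
```

Call:
jog_arm([
  [[0, 0, 0.02, 0, 0, 0, -1], [0, 0, 0.02, 0, 0, 0, -1], [0, 0, 0.02, 0, 0, 0, -1], [0, 0, 0.02, 0, 0, 0, -1], [0, 0, 0, 0, 0, 0, -1]],
])

```text
time: 19.3
tool_pos: [0.5017, 0.1239, 0.1845]
tcp_rot: [-3.112, -0.427, -0.002]
wrist_force: [1.7, 0.4, 2.3]
width: 0.433
grip_force: 50.9
```

Call:
jog_arm([
  [[0, 0, 0.02, 0, 0, 0, -1], [0, 0, 0.02, 0, 0, 0, -1], [0, 0, 0.02, 0, 0, 0, -1], [0, 0, 0.02, 0, 0, 0, -1], [0, 0, 0, 0, 0, 0, -1]],
])

```text
time: 19.72
tool_pos: [0.5017, 0.1239, 0.1821]
tcp_rot: [-3.112, -0.427, -0.002]
wrist_force: [2.6, 1.0, 4.9]
width: 0.434
grip_force: 51.1
```

Call:
jog_arm([
  [[0, 0, 0.02, 0, 0, 0, -1], [0, 0, 0.02, 0, 0, 0, -1], [0, 0, 0.02, 0, 0, 0, -1], [0, 0, 0.02, 0, 0, 0, -1], [0, 0, 0, 0, 0, 0, -1]],
])

```text
time: 20.13
tool_pos: [0.502, 0.1239, 0.18]
tcp_rot: [-3.112, -0.427, -0.003]
wrist_force: [3.1, 0.5, 6.0]
width: 0.431
grip_force: 51.3
```

Call:
jog_arm([
  [[0, 0, 0.02, 0, 0, 0, -1], [0, 0, 0.02, 0, 0, 0, -1], [0, 0, 0.02, 0, 0, 0, -1], [0, 0, 0, 0, 0, 0, -1], [0, 0, 0, 0, 0, 0, -1]],
])

```text
time: 20.55
tool_pos: [0.5008, 0.1237, 0.177]
tcp_rot: [3.112, 0.427, -0.002]
wrist_force: [2.2, 0.6, 0.4]
width: 0.437
grip_force: 50.8
```

Call:
jog_arm([
  [[0, 0, 0.02, 0, 0, 0, -1], [0, 0, 0.02, 0, 0, 0, -1], [0, 0, 0, 0, 0, 0, -1], [0, 0, 0, 0, 0, 0, -1], [0, 0, 0, 0, 0, 0, -1]],
])

```text
time: 20.97
tool_pos: [0.5009, 0.1237, 0.1762]
tcp_rot: [3.112, 0.427, -0.001]
wrist_force: [1.8, 0.8, 1.4]
width: 0.434
grip_force: 50.9
```

Call:
jog_arm([
  [[0, 0, -0.03, 0, 0, 0, -1], [0, 0, 0, 0, 0, 0, -1], [0, 0, 0, 0, 0, 0, -0.1], [0, 0, 0, 0, 0, 0, 0.1], [0, 0, 0, 0, 0, 0, 0.2]],
])

```text
time: 21.38
tool_pos: [0.5004, 0.1236, 0.1766]
tcp_rot: [3.112, 0.427, -0.003]
wrist_force: [0.0, 0.4, -0.6]
width: 0.6
grip_force: 0.0
```

Call:
jog_arm([
  [[0, 0, 0, 0, 0, 0, 0.4], [0, 0, 0, 0, 0, 0, 0.6], [0, 0, 0, 0, 0, 0, 0.6], [0, 0, -0.1, 0, 0, 0, 0.6], [0, 0, -0.3, 0, 0, 0, 0.6]],
])

```text
time: 21.8
tool_pos: [0.5002, 0.1236, 0.1883]
tcp_rot: [3.112, 0.427, -0.005]
wrist_force: [0.1, -0.2, -0.4]
width: 0.803
grip_force: 0.0
```

Call:
jog_arm([
  [[0, 0, -0.5, 0, 0, 0, 0.6], [0, 0, -0.8, 0, 0, 0, 0.6], [0, 0, -0.9, 0, 0, 0, 0.6], [0, 0, -0.9, 0, 0, 0, 0.6], [0, 0, -0.9, 0, 0, 0, 0.6]],
])

```text
time: 22.22
tool_pos: [0.5011, 0.1238, 0.3114]
tcp_rot: [-3.112, -0.427, -0.001]
wrist_force: [0.6, 0.1, -0.5]
width: 0.799
grip_force: 0.0
```

Call:
jog_arm([
  [[-0.8, 0, 0, 0, 0, 0, 0.6], [-0.8, 0, 0, 0, 0, 0, 0.6], [-0.8, 0, 0, 0, 0, 0, 0.6], [-0.8, 0.5, 0, 0, 0, 0, 0.6], [-0.5, 0.5, 0, 0, 0, 0, 0.6]],
])

```text
time: 22.63
tool_pos: [0.4005, 0.0648, 0.31]
tcp_rot: [3.112, 0.43, 0.0]
wrist_force: [0.9, 0.2, -0.3]
width: 0.796
grip_force: 0.0
```

Run:
```python
from h import *
print(steps([.5005,.1236,.198],-74.4))
im,W=cloud('scene'); cv2.imwrite('pics/s5.png',cv2.resize(im[145:265,170:330],(800,600),interpolation=2))
d=W[...,:2]-C;a=np.degrees(np.arctan2(d[...,1],d[...,0]));r=np.hypot(d[...,0],d[...,1])
b=(W[...,2]>.148)&(W[...,2]<.165)&(abs(a+164.5)<12)&(r>.025)&(r<.062); print('armdir',a[b].mean(),b.sum())
k=(r>.055)&(r<.1)&(abs(a+164.5)<25)&(W[...,2]>.08)&(W[...,2]<.2);z=W[k][:,2];print('z range',np.percentile(z,[1,99]))
```

```text
{'pos': array([0.4005, 0.0648, 0.31  ]), 'shift': array([ 3.74, -0.98,  3.74]), 'yawy': np.float64(-74.3), 'z': array([ 3.e-04, -0.e+00, -1.e+00]), 'F': array([ 0.9,  0.2, -0.3]), 'q': array([ 0.1 , -0.27,  2.13, -0.  ,  1.29,  1.4 ]), 't': 22.63, 'rz': np.float64(0.02)}
armdir -164.84458571167522 64
z range [0.09434888 0.17143201]
```

View pics/s5.png

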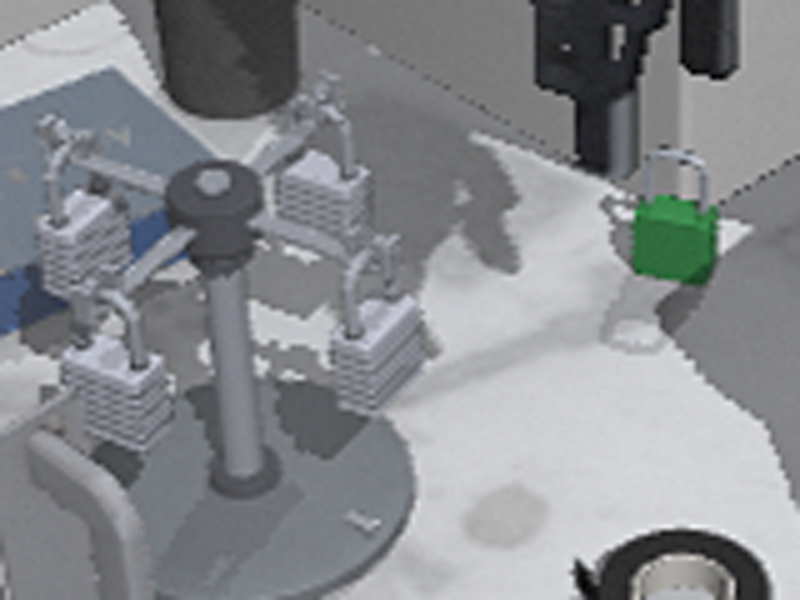

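The padlock hangs at crop (375,350) on the front hook above the tab at (365,522). Its underside is about 94 mm up, matching the other padlocks, and the arm direction is unchanged, so the carousel is still at its stop. Handing in.

```bash
python3 -c "
from h import *
print(bot.finish_job())"
```

```text
the job is handed in; nothing more can be done
None
```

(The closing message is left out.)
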